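Tip the forming block over, hollows up, and push it home against the stop

TASK

The square steel forming block stands on its edge on the bench board. Push it over so that it lies flat on the board's mat with its hollows facing up, then push it along until its edge sits flat against the board's wooden stop bar. Only push it: do not pinch, lift or carry it, and leave the bowl, punch, jar and hammer where they are.

Things in the scene. Friction and masses are not known exactly. Their poses are not given: they have to be found in the camera images.
- board: Fixed bench board, 240 x 180 mm; place and heading vary. Origin: centre of its underside, on the work surface. Its black rubber mat (top 20 mm above the work surface) covers board x -99 to +117, y -85 to +85 mm. The stop bar lies along y at the end nearest the robot; the x axis points from it to the open end, within 35 degrees of straight away from the robot; z up.
- stop_face (a point): Dark wooden stop bar on the board, 18 mm thick, 170 mm long along the board's y, top 34 mm above the work surface (14 mm above the mat). The point is the middle of its inner upright face, at board x = -100 mm, y = 0, 27 mm above the work surface. Board axes.
- block: Loose steel plate 64 x 64 x 22 mm, 0.5 to 0.75 kg, standing on edge on the mat at the start. Origin: centre of the face it then stands on; z up, y along its 64 mm width, x the level normal out of the broad face with the hollows (four, round, 14 to 24 mm wide, 9 mm deep). At the start the hollows face away from the stop, turned up to 20 degrees either way. It lies as wanted when its x points up.
- block_center (a point): Centre of the block, 32 mm along its z from its origin; block axes; broad faces 11 mm either side. 11 mm above the mat when flat, 32 mm from the stop face when against it. Pushed 40 to 60 mm above the mat on a broad face the block tips, not slides, and falls by itself once leant about 20 degrees; it comes down 25 to 75 mm short of the stop.
- bowl: Bystander: loose steel bowl, 80 mm wide, 35 mm high, standing on the work surface on the board's +y side, beside the board. Origin: centre of its underside.
- punch: Bystander: loose steel punch standing upright, 20 mm wide at its head, 80 mm high, on the work surface on the board's -y side. Origin: centre of its underside.
- jar: Bystander: loose lidded jar, 48 mm wide, 50 mm high, on the work surface on the board's -y side, farther from the robot than the punch. Origin: centre of its underside.
- hammer: Bystander: loose hammer, 220 mm long, lying on the work surface beyond the board's open end, roughly along the board's y. Origin: on its underside; its x axis runs from handle to head.

How it is judged:
At the end, for the whole second after the job is handed in: The block rests flat on the mat (within 0.08 rad) with its hollows up, wholly on the mat (its centre within 53 mm of the board's middle line), its centre no more than 36 mm from the stop face (32 mm is touching; so within 4 mm) and its edge parallel with the stop bar within 0.07 rad; it is at rest (angle between block's own x axis and vertical below 0.08 rad and z of block_center in the frame of board between 0.027 and 0.035 m and x of block_center in the frame of board between -0.072 and -0.064 m and y of block_center in the frame of board between -0.053 and 0.053 m and angle between the y axis of block and the y axis of board, either way round below 0.07 rad and linear speed of block below 0.02 m/s).
It fails at once if the block is lifted off the mat (its centre more than 40 mm above the mat, or more than 20 mm above it while within 0.15 rad of lying hollows up) (z of block_center in the frame of board above 0.06 m or (angle between block's own x axis and vertical below 0.15 rad and z of block_center in the frame of board above 0.04 m)).
It fails at once if the bowl, punch, jar or hammer is moved more than 15 mm or the punch, jar or bowl tipped by more than 0.3 rad (distance of any of bowl, punch, jar, hammer from where it was at the start of the episode above 0.015 m or angle between any of bowl, punch, jar's own z axis and vertical above 0.3 rad).
It also fails if it takes over 46 s, if anything falls off the work surface, if the arm or the gripper's body presses on something with over 40 N, if the wrist force passes 120 N, or if a joint passes its speed limit or range.

ROBOT

A 6-joint arm with a two-finger parallel gripper is mounted at the origin on the work surface. World frame = base frame: x ahead of the robot, y to its left, z up, the work surface at z = 0. Lengths are in m, angles in rad, forces in N, time in s.
With the tool pointing down it reaches from about 0.275 to 0.825 m from the base axis. Payload 4.9 kg.
Tool frame: the origin (TCP) lies midway between the tips of the shut fingers; the grasp point (between the pads) lies 19 mm behind it (bot.grip_depth is the distance from the TCP to the grasp point, in m); y points along the fingers, x is the direction in which the jaws open and shut, and the axes are right-handed (so a half turn about y gives the same grasp; the last joint's range is limited). The gripper opens to 85 mm and grips with 20 to 120 N. Pads are 22 mm wide; open, the fingers measure 114 mm over their backs; the gripper's body (76 mm by 85 mm) begins 54 mm behind the grasp point. The pads swing forward as they close: fully open they stand 13 mm farther back than shut.
Start: joints at [-1.39, 0.326, -0.193, 1.052, 0, 1.437], TCP at [0.17, -0.523, 0.231] pointing down, gripper open.
Joint ranges: [-2.65, 2.65], [-0.97, 1.79], [-1.3, 1.35], [-1.93, 2.1], [-1.47, 1.37], [-3.14, 3.14]. Speed limits (rad/s): [2.57, 2.57, 3.14, 3.14, 3.14, 3.14].

INTERFACE

Orientations are given as a unit quaternion [w, x, y, z].
In Python, from cell import bot gives the robot as it stands. Calls block until the motion is done:
- bot.move_pose(position, orientation): joint-space move of the TCP to a pose.
- bot.move_linear(position, speed=0.15, rotation=None, until_force=None): straight line of the TCP; rotation=None keeps the orientation; speed is the mean speed in m/s. With until_force (N) it stops when the force on the tool has changed by that much, and returns True; else False.
- bot.goto_joints(angles): joint-space move.
- bot.set_gripper(opening, grasp_force=None): opening from 0.0 (shut) to 1.0 (fully open); grasp_force is the grip in N (None keeps the last); returns when the fingers have stopped.
- bot.wait(seconds).
- bot.solve_ik(position, orientation): joint angles nearest the present ones, or None.
- bot.camera(name): name is "scene" or "top"; returns the picture (420x560x3 uint8, red, green, blue); there is no depth.
- bot.calibration(name): a dict with "mtx" (3x3 intrinsics, pixels), "extrinsics" (4x4, takes a point from world to camera coordinates). Camera axes: x right, y down, z forward; pixel columns grow to the right and rows downward; lengths in m; the calibration is good to about 2 mm. A picture is of the moment at which its call begins. calibration takes no time and is no camera call.
A pose or a line that the arm cannot do raises bot.PlanningError and nothing moves.
- bot.close_job(): hands the job in, once; it reports no verdict.
Trained networks look in the newest picture that a camera, given by its name, has taken for a name from the list of things; names that differ only in an ending like _2 or _b are one class to them, and where a whole thing is asked for, a point or a joint stands for the part that bears it (a point fixed in the world has none). Each returns a list of dicts, best first, with "confidence" (0 to 1); they miss things now and then, are a little off and sometimes report something else, mostly with a low value. They report only what shows in the picture. A call takes as long as a camera call.
- bot.search_frame(camera, thing): "bbox" ([left, top, width, height] in pixels, round what is visible of it).
Readings, each from a call of its own:
- bot.read_clock(): time.
- bot.read_joint_positions(): joint angles.
- bot.read_joint_vel(): joint speeds.
- bot.read_joint_efforts(): joint torques, N m.
- bot.read_position(): TCP position.
- bot.read_tool_rot(): TCP orientation.
- bot.read_ft_force(): force on the tool from outside, world axes, zero at the start.
- bot.read_moment(): the same for the moment, N m.
- bot.read_gripper_width(): opening from 0.0 (shut) to 1.0 (fully open).
Only numpy, scipy, OpenCV 4.12 (cv2) and the standard library are available. Lean on these libraries where they do the work, as an engineer would, in place of code of your own. Each camera call takes 0.05 s, during which the arm holds its last target. There are 200 camera calls.

## Working session

There is one attempt and no reset: what is moved stays moved. The work goes in short steps, each a Python script; the robot and the scene stay as the last script left them, time stands still between calls to the robot, and variables do not carry over. Pictures are saved under pics/ and viewed, about 8 in all and at most 12, crops included, and the job is handed in when it is done.

```bash
ls; mkdir -p pics; python3 - <<'E'
from cell import bot
import cv2
for n in ("top","scene"):
    im=bot.camera(n); cv2.imwrite(f"pics/{n}0.png",im[:,:,::-1])
    c=bot.calibration(n); print(n,c["mtx"].round(1).tolist(),c["extrinsics"].round(3).tolist())
    for t in ("board","block","bowl","punch","jar","hammer"):
        print(t,[(d["bbox"],round(d["confidence"],2)) for d in bot.search_frame(n,t)[:2]])
print(bot.read_clock(),bot.read_tool_rot())
E
```

```text
pics
top [[421.0, 0.0, 273.8], [0.0, 421.0, 209.6], [0.0, 0.0, 1.0]] [[0.029, -1.0, 0.006, 0.043], [-0.995, -0.029, -0.092, 0.603], [0.093, -0.004, -0.996, 0.677], [0.0, 0.0, 0.0, 1.0]]
board [([269.1, 158.3, 151.3, 173.5], 0.61)]
block [([414.9, 209.3, 27.6, 15.3], 0.74), ([315.2, 211.7, 44.7, 23.3], 0.64)]
bowl []
punch [([413.0, 207.8, 27.4, 15.3], 0.61)]
jar [([391.0, 165.5, 32.8, 30.4], 0.85)]
hammer [([232.5, 103.6, 122.8, 85.5], 0.74)]
scene [[384.3, 0.0, 280.5], [0.0, 384.3, 213.4], [0.0, 0.0, 1.0]] [[-0.073, 0.997, -0.019, -0.001], [0.585, 0.027, -0.81, -0.298], [-0.808, -0.07, -0.585, 1.191], [0.0, 0.0, 0.0, 1.0]]
board [([174.5, 176.0, 121.0, 104.0], 0.69)]
block [([212.5, 192.6, 41.9, 38.8], 0.79)]
bowl [([280.0, 177.1, 38.2, 29.7], 0.78)]
punch [([145.5, 199.8, 13.9, 31.9], 0.77), ([190.4, 246.9, 148.8, 74.5], 0.19)]
jar [([137.1, 230.7, 36.0, 42.3], 0.63)]
hammer []
0.7 [-0.57218852  0.5722052  -0.41542567  0.41545519]
```

View both.

View pics/top0.png

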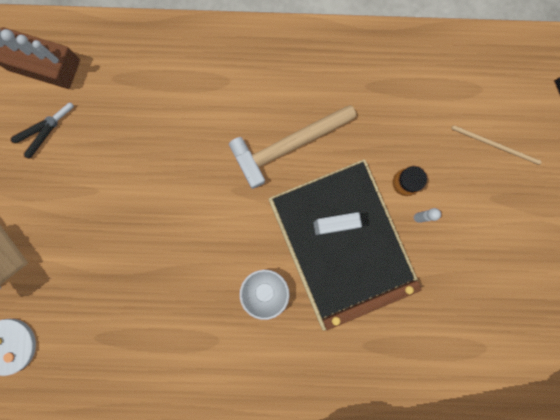

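View pics/scene0.png

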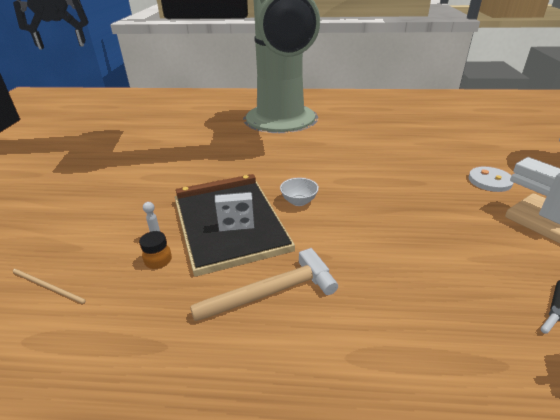

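```bash
cat > h.py <<'E'
import numpy as np, cv2
from cell import bot
def unproj(n,px,z):
    c=bot.calibration(n); R=c["extrinsics"][:3,:3]; t=c["extrinsics"][:3,3]; C=-R.T@t
    p=np.atleast_2d(px).astype(float)
    d=(R.T@np.linalg.inv(c["mtx"])@np.c_[p,np.ones(len(p))].T).T
    return C+d*((z-C[2])/d[:,2])[:,None]
def proj(n,P):
    c=bot.calibration(n); R=c["extrinsics"][:3,:3]; t=c["extrinsics"][:3,3]
    q=(c["mtx"]@(R@np.atleast_2d(P).T+t[:,None])).T; return q[:,:2]/q[:,2:]
def rect(n,mask,z):
    k=max(cv2.findContours(mask.astype(np.uint8),cv2.RETR_EXTERNAL,cv2.CHAIN_APPROX_NONE)[0],key=cv2.contourArea)[:,0]
    w=unproj(n,k,z)[:,:2]; r=cv2.minAreaRect((w*1000).astype(np.float32))
    return np.array(r[0])/1000,r[1],cv2.boxPoints(r)/1000
E
python3 - <<'E'
from h import *
im=cv2.imread("pics/top0.png"); g=im.max(2); print("campos",unproj("top",[273,209],10)[0])
m=g<60; m[:140]=0; m[340:]=0; m[:,:255]=0; m[:,425:]=0
m=cv2.morphologyEx(m.astype(np.uint8),cv2.MORPH_OPEN,np.ones((5,5)))
c,s,b=rect("top",m,.02); print("mat",c,s,b.tolist())
for th in (130,170,200):
    k=(im.min(2)>th); k[:200]=0;k[245:]=0;k[:,:305]=0;k[:,372:]=0
    c,s,b=rect("top",k,.084); print(th,c,s,b.round(4).tolist())
big=cv2.resize(im[150:340,255:445],None,fx=4,fy=4,interpolation=cv2.INTER_CUBIC)[:600]
cv2.imwrite("pics/crop0.png",big)
E
```

```text
campos [-0.33826555  0.07784237 10.        ]
mat [ 0.55620148 -0.05664122] (213.22508239746094, 164.93136596679688) [[0.42531928420066833, -0.0244437288492918], [0.4921443462371826, -0.17523087561130524], [0.6870836615562439, -0.08883871138095856], [0.620258629322052, 0.061948440968990326]]
130 [ 0.5783739  -0.03893599] (23.239524841308594, 66.77767181396484) [[0.560699999332428, -0.008299999870359898], [0.573199987411499, -0.0738999992609024], [0.5960000157356262, -0.06960000097751617], [0.5835000276565552, -0.004000000189989805]]
170 [ 0.57859717 -0.03948267] (21.215499877929688, 63.22322463989258) [[0.5620999932289124, -0.010499999858438969], [0.5742999911308289, -0.07249999791383743], [0.5950999855995178, -0.06849999725818634], [0.5828999876976013, -0.006399999838322401]]
200 [ 0.57193958 -0.04135444] (3.6643848419189453, 56.47285461425781) [[0.5648999810218811, -0.013899999670684338], [0.5752999782562256, -0.06939999759197235], [0.5788999795913696, -0.06880000233650208], [0.5684999823570251, -0.013299999758601189]]
```

View pics/crop0.png

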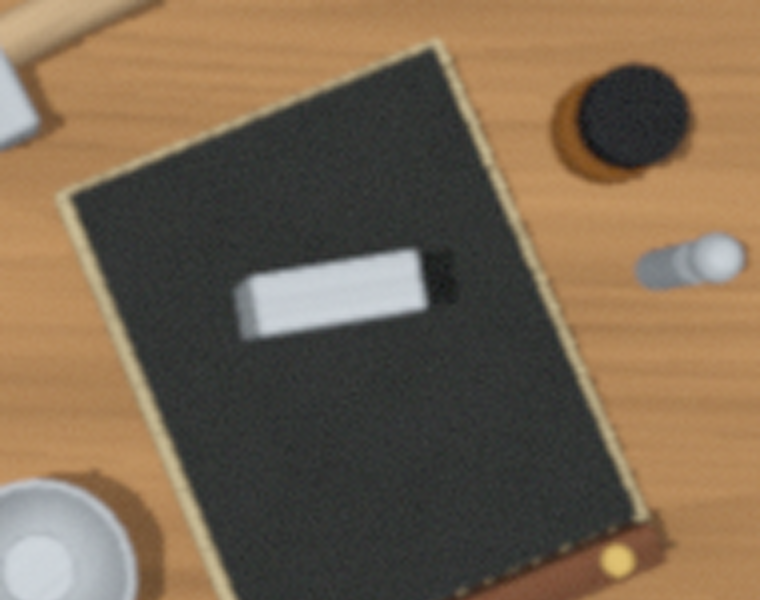

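The board heading is about 23.9°. The block's top is centred near board (37, 7) mm and turned about -13° relative to the board. Next I'll tip it with shut fingers from the far side.

```bash
cat >> h.py <<'E'
from scipy.spatial.transform import Rotation as Rn
TH=np.arctan2(.0864,.195); EX=np.array([np.cos(TH),np.sin(TH)]); EY=np.array([-EX[1],EX[0]])
BO=np.array([.5562,-.0566])-.009*EX
def b2w(x,y,z): return np.r_[BO+x*EX+y*EY,z]
def w2b(p): d=np.asarray(p)[...,:2]-BO; return np.c_[d@EX,d@EY]
def quat(h,s=1):  # tool down, jaws along y of heading h
    x=s*np.array([-np.sin(h),np.cos(h),0]); y=np.array([0,0,-1.]); 
    q=Rn.from_matrix(np.c_[x,y,np.cross(x,y)]).as_quat(); return q[[3,0,1,2]]
def best(p,h):
    o=[(np.abs(j-bot.read_joint_positions()).max(),s) for s in (1,-1) if (j:=bot.solve_ik(p,quat(h,s))) is not None]
    return quat(h,min(o)[1])
E
cat > a.py <<'E'
from h import *
hb=.194; n=np.array([np.cos(hb),np.sin(hb),0]); c=np.array([.5786,-.0393,0])
print("block in board",w2b(c))
bot.set_gripper(0.0)
s=c+n*.055+[0,0,.20]; q=best(s,hb); print(q)
bot.move_pose(s,q); bot.move_linear(c+n*.050+[0,0,.070],speed=.1)
print(bot.read_position(),bot.read_ft_force())
bot.move_linear(c+n*(.022-.029)+[0,0,.070],speed=.04)
bot.wait(.7); print(bot.read_ft_force())
cv2.imwrite("pics/scene1.png",bot.camera("scene")[130:340,100:380,::-1].repeat(2,0).repeat(2,1)); print(bot.read_clock())
E
python3 a.py
```

```text
block in board [[0.03648789 0.00674285]]
[-0.54607357  0.54607357 -0.44922561  0.44922561]
[ 0.62828305 -0.02974939  0.07075053] [-0.13876241 -0.14441971  0.89927486]
[-0.68401479  0.7022972  -0.09487592]
7.65
```

View pics/scene1.png

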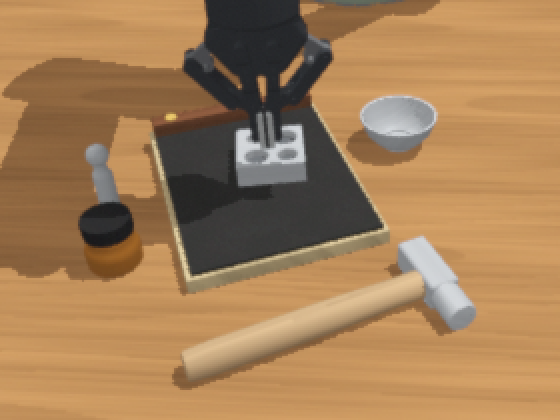

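The block lies flat with its hollows up, with its rear bottom edge at crop px (238..305, ~183). I'll back off, measure it and then push.

```bash
cat > b.py <<'E'
from h import *
p=bot.read_position(); bot.move_linear(p+[0,0,.05],speed=.2)
bot.move_linear(b2w(.075,-.14,.22),speed=.25)
im=bot.camera("top")[:,:,::-1].copy()
print([(d["bbox"],round(d["confidence"],2)) for d in bot.search_frame("top","block")[:2]])
cv2.imwrite("pics/top1.png",cv2.resize(im[150:340,230:445],None,fx=3.1,fy=3.1))
cv2.imwrite("pics/top1_full.png",im)
q=np.round(proj("top",[b2w(x,y,.02) for x in(-.099,.117) for y in (-.085,.085)])).astype(np.int32)
M=np.zeros(im.shape[:2],np.uint8); cv2.fillConvexPoly(M,cv2.convexHull(q),1)
k=((im.min(2)>110)&(M>0))
c,s,b=rect("top",k,.042); print(c,s,w2b(c),w2b(b).round(4).tolist())
print(bot.read_clock())
E
python3 b.py
```

```text
[([318.1, 228.6, 42.8, 48.4], 0.98)]
[ 0.53425256 -0.04800592] (66.38265228271484, 67.42654418945312) [[-0.00758458  0.01674813]] [[-0.0324, 0.057], [-0.0475, -0.0087], [0.0173, -0.0235], [0.0323, 0.0422]]
9.0417
```

View pics/top1.png

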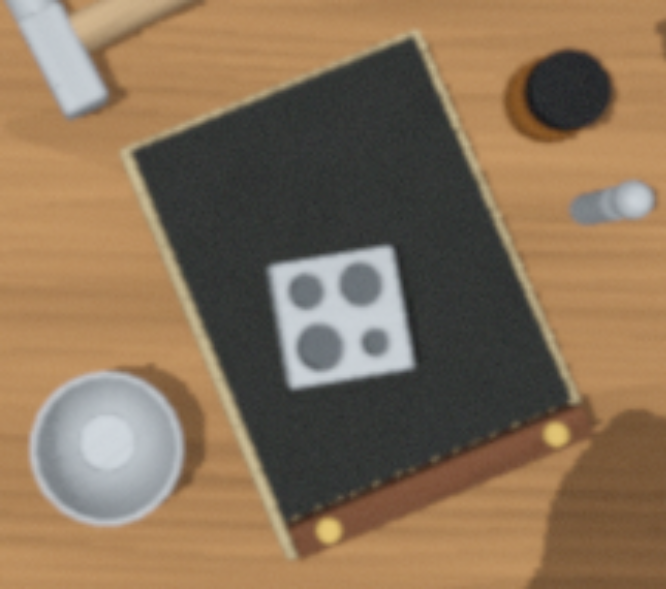

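The picture shows the block flat, with its centre at board (-8, 17) mm and turned -0.226 rad. Next I'll push it with spread fingers held parallel to the board.

```bash
cat > c.py <<'E'
from h import *
bot.set_gripper(0.35)
p=b2w(.070,.014,.15); q=best(p,TH); bot.move_pose(p,q)
print(bot.move_linear(b2w(.070,.014,.027),speed=.1,until_force=8), bot.read_position(),bot.read_gripper_width())
print("far",bot.move_linear(b2w(-.012,.014,.027),speed=.05,until_force=30), w2b(bot.read_position()))
print("near",bot.move_linear(b2w(-.032,.014,.027),speed=.02,until_force=20), w2b(bot.read_position()),bot.read_ft_force())
bot.wait(.3); print(bot.read_ft_force(),bot.read_clock())
E
python3 c.py
cat > d.py <<'E'
from h import *; import sys
p=w2b(bot.read_position())[0]
bot.move_linear(b2w(p[0]+.02,p[1],.03),speed=.1); bot.move_linear(b2w(p[0]+.04,p[1],.16),speed=.25)
bot.move_linear(b2w(.09,-.15,.24),speed=.25)
exec(open("b.py").read().split("speed=.25)")[1].replace("top1",sys.argv[1]))
E
python3 d.py top2
```

```text
False [ 0.60693464 -0.01916938  0.02772385] 0.3510340764329007
far False [[-0.01188009  0.01387753]]
near False [[-0.02450813  0.01393412]] [15.88106764 12.84505469 -0.98611525]
[15.50456691 13.15554197 -1.34919727] 14.775
[([331.0, 258.2, 51.1, 51.0], 0.83)]
[ 0.4853894  -0.07786577] (62.49235153198242, 67.54765319824219) [[-0.06435499  0.0092422 ]] [[-0.0956, 0.043], [-0.0956, -0.0246], [-0.0331, -0.0245], [-0.0332, 0.0431]]
16.9167
```

View pics/top2.png

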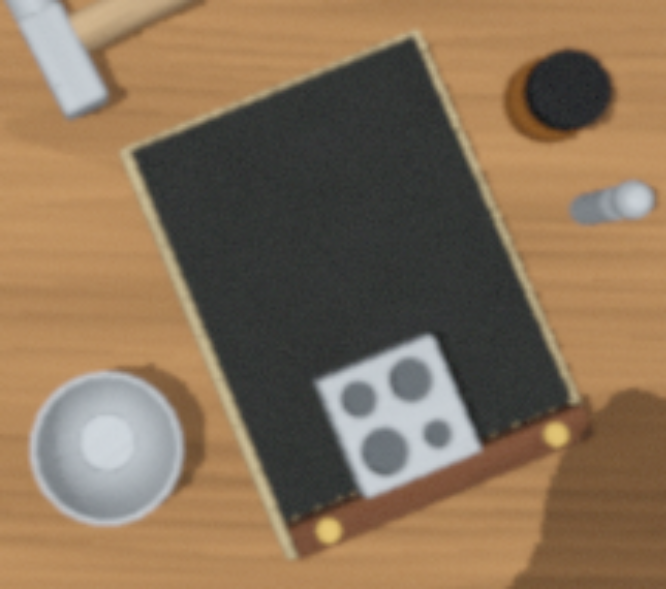

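```bash
python3 - <<'E'
from h import *
im=cv2.imread("pics/top2_full.png")
def edge(th,m):
    k=max(cv2.findContours(m.astype(np.uint8),0,cv2.CHAIN_APPROX_NONE)[0],key=cv2.contourArea)[:,0]
    b=w2b(unproj("top",k,.042)); y0,y1=b[:,1].min(),b[:,1].max(); ym=(y0+y1)/2
    for nm,sel in(("rear",b[:,0]>-.05),("front",b[:,0]<-.08)):
        e=b[sel&(abs(b[:,1]-ym)<.026)]; f=np.polyfit(e[:,1],e[:,0],1); print(th,nm,"slope",f[0].round(3),"x",np.polyval(f,ym).round(4))
for th in(110,140):
    m=im.min(2)>th; m[:240]=0;m[320:]=0;m[:,:325]=0;m[:,:]&=True;m[:,390:]=0
    edge(th,m)
E
```

```text
110 rear slope -0.001 x -0.0338
110 front slope 0.002 x -0.0994
140 rear slope 0.002 x -0.0347
140 front slope 0.003 x -0.0988
```

Both edges are parallel to the stop bar within 0.003 rad. The front edge reads -99 mm and the rear edge about -34 mm, so the centre is near -67 mm. I'm handing the job in.

```bash
python3 -c "
from cell import bot
bot.close_job()"
```

```text
the job is handed in; nothing more can be done
```

The block now lies flat on the mat with its hollows up and its edge against the stop bar, and I've handed the job in. I tipped it with the shut fingers from its hollowed side. Then I pushed it along with the fingers spread, holding them parallel to the board, until the arm stalled against the stop at about 20 N.

**Last checks, from the top picture:**
- **Position:** the block's centre is at about board x = -67 mm (allowed -72 to -64) and y = +9 mm.
- **Alignment:** its front and rear edges are parallel with the stop bar within about 0.003 rad.
- **Stop contact:** the TCP stalled at board x = -24.5 mm, and I expected -25 mm with the block touching.
- **Other items:** the bowl, punch, jar and hammer show no visible movement between the pictures.

**Disagreement:** a first fit gave the block's centre as -64.4 mm, but it had cut off the front edge at the mat outline. I refitted both edges without that cut, and the figures above come from the refit.

The clock read about 17 s of the allowed 46 s at the last check.

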